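# Test a scroll saw's tension spring and sort it

### The job

Take the brass-capped spring, seat it on the little spigot of the blue spring tester, push its cap straight down with a load of 15 N (never more than 20 N on it) and hold that for a second: compare the loaded spring's top face with the orange pointer. If the top is still above the pointer the spring is good: take it off and stand it upright in the green tray; if it has gone below the pointer it is tired: stand it upright in the red tray. Leave the pointer where it is set and do not disturb the other things on the bench.

Things in the scene. Friction and masses are not known exactly. Their poses are not given: they have to be found in the camera images.
- spring: Loose upright spring, 70 mm tall free, about 0.15 kg. Steel foot ring 32 mm wide, 12 mm high, bore 13 mm; coils 26 mm wide; brass cap 28 mm wide, 20 mm high (50 to 70 mm above the foot when free): grip it there. Cap and coils move along the axis only. Stiffness unknown, 0.6 to 1.6 N per mm; coils close after 26 mm. Origin: centre of the foot's underside, z to the cap.
- spring_top (a point): Centre of the flat top face of the spring's brass cap; it comes down with the cap as the spring is compressed. This face is what is compared with the pointer.
- tester: Spring tester, fixed: blue plate 160 x 120 x 14 mm (92 mm to its +x, 68 mm to its -x from the spigot). An aluminium scale post, 34 mm wide, 86 mm high above the plate, stands on its +x side (away from the robot), near face 61 mm from the spigot axis. Origin on the spigot axis at the bench top, z up; turned by up to 0.35 rad.
- seat (a point): Foot of the steel spigot: on its axis, at the plate's top face (14 mm above the bench). Spigot 11 mm in diameter, 12 mm high, its upper 6 mm tapering to 4 mm. The spring is seated when its foot ring is around it and flat on the plate. Axes as the tester.
- mark_tip (a point): Inner end of the orange pointer (the reference mark), at mid-thickness: a bar 5 mm wide, 3 mm thick, 48 mm long, along the tester's x, on a black collar that slides stiffly on the post. Tip 32 mm from the spigot axis towards the post and 25 mm to the tester's -y side. Set anew each time, 45 to 68 mm above the plate.
- good_tray: Green tray for good springs, fixed, 120 x 150 x 22 mm outside, walls 4 mm, floor 4 mm thick. Origin: centre of the underside; x across the 120 mm, y along the 150 mm. A small copper bushing stands in it on the +y half; the -y half is free. Trays may have changed sides.
- reject_tray: Red tray for tired springs, the same size and axes. A small yellow roller stands in it on the +y half; the -y half is free.
- bushing: Bystander: copper bushing, 24 mm in diameter, 26 mm high, in the green tray. Origin: centre of underside.
- roller: Bystander: yellow grooved roller, 28 mm in diameter, 22 mm high, in the red tray. Origin: centre of underside.
- screwdriver: Bystander: screwdriver lying on the left of the bench, along its x.
- fret_board: Bystander: flat pale board 300 x 65 x 12 mm lying on the right of the bench.
- offcut: Bystander: wood offcut 90 x 45 x 20 mm.
- oil_can: Bystander: blue can 56 mm in diameter, 110 mm high, standing at the left.
- step_pulley: Bystander: brass step pulley 100 mm in diameter, 40 mm high, at the right.
- wrench: Bystander: wrench lying on the left of the bench, along its x.
There are look-alikes about, which are no part of the job. Leave any purple look-alike of the spring alone.

How it is judged (in metres and radians):
On the way, in this order (a step that is already met when the one before it is completed fails the run):
1. the spring is seated on the spigot, foot flat on the plate (horizontal distance between spring and seat below 0.003 m and z of spring in the frame of seat between -0.003 and 0.003 m and angle between spring's own z axis and vertical below 0.1 rad), for 0.05 s.
2. the seated spring is pressed with 15 N (12.5 to 17.5 N on the tester) by its cap for half a second (all of step 1 and contact force between spring and tester between 12.5 and 17.5 N and distance between spring_top and spring below 0.062 m), for 0.5 s.
At the end, for the whole second after the job is handed in: The spring stands upright (within 0.15 rad), released and at rest on the floor of the green tray if its top stayed above the pointer at 15 N, of the red tray if it went below (within 3 mm of the pointer either tray counts); the pointer is within 2 mm of where it was set (((z of mark_tip in the frame of seat below 0.0595 m and x of spring in the frame of good_tray between -0.045 and 0.045 m and y of spring in the frame of good_tray between -0.06 and 0.06 m and z of spring in the frame of good_tray between 0 and 0.009 m) or (z of mark_tip in the frame of seat above 0.0535 m and x of spring in the frame of reject_tray between -0.045 and 0.045 m and y of spring in the frame of reject_tray between -0.06 and 0.06 m and z of spring in the frame of reject_tray between 0 and 0.009 m)) and angle between spring's own z axis and vertical below 0.15 rad and linear speed of spring below 0.02 m/s and distance of mark_tip from where it was at the start of the episode below 0.002 m); the robot touches nothing.
It fails at once if the spring is overloaded (more than 20 N on the tester) (contact force between spring and tester above 20 N).
It fails at once if the pointer is pushed off its setting by more than 3 mm (distance of mark_tip from where it was at the start of the episode above 0.003 m).
It fails at once if a bystander is moved by more than 20 mm (distance of any of bushing, roller, screwdriver, fret_board, offcut, oil_can, step_pulley, wrench from where it was at the start of the episode above 0.02 m).
It also fails if it takes over 64 s, if anything falls off the work surface, if the arm or the gripper's body presses on something with over 40 N, if the wrist force passes 120 N, or if a joint passes its speed limit or range.

### The arm

A 6-joint arm with a two-finger parallel gripper is mounted at the origin on the work surface. World frame = base frame: x ahead of the robot, y to its left, z up, the work surface at z = 0. Lengths are in mm, angles in rad, forces in N, time in s.
With the tool pointing down it reaches from about 300 to 950 mm from the base axis. Payload 3.1 kg.
Tool frame: the origin (TCP) lies on the mounting face of the last link; the fingertips stand 173 mm ahead of it and the grasp point (between the pads) lies robot.grasp_offset ahead of it (robot.grasp_offset is the distance from the TCP to the grasp point, in mm); z points along the fingers, y is the line along which they close (so a half turn about z gives the same grasp; the last joint's range is limited). The gripper opens to 85 mm and grips with 20 to 120 N. Pads are 22 mm wide; open, the fingers measure 114 mm over their backs; the gripper's body (76 mm by 85 mm) begins 54 mm behind the grasp point. The pads swing forward as they close: fully open they stand 13 mm farther back than shut.
Start: joints at [-1.332, 0.308, 1.634, -0, 1.2, -0.07], TCP at [189.921, -595.453, 404.672] pointing down, gripper open.
Joint ranges: [-3.06, 3.06], [-0.79, 1.96], [0.05, 2.63], [-1.19, 4.34], [0.05, 2.64], [-2.94, 2.94]. Speed limits (rad/s): [2.79, 2.79, 3.14, 3.14, 3.14, 3.14].

### API

Orientations are given as a rotation vector (axis times angle).
In Python, from bench import robot gives the robot as it stands. The module is installed in compiled form; this text tells all that it offers.
- The arm moves only by the tool apply_moves, never from a script. Its argument "series" is a list that holds one entry, the list of rows, each a list of 5 numbers: the opening, from 0 (shut) to 1 (fully open), then the shift along the tool's x, y, z in mm, then the turn about the tool's z in rad. In form: [[[gripper, tx, ty, tz, yaw], ...]]. A call has 1 to 5 rows; each row shifts and turns the commanded pose from where the row before left it, along the tool's axes as they then stand; what a row does not reach is not made up. A row lasts 1/12 s, in which the tool goes at most 41.7 mm and 7.16 degrees, less where a joint would pass 70% of its speed; a pose out of reach is approached as far as the arm can. A call is refused whole if a number of a shift passes 41.7 or a number of a turn 0.125, either way. A call with a gripper value outside its range is refused whole. The fingers move at their own pace and stop on an object; "force" is the grip in N (left out, the last holds). Time passes only in rows, so rows that do not move let the fingers close. It gives the time, the measured TCP pose, the force and the opening at its end, in the units of the state.
- robot.get_obs(): the state, without advancing time (a new reading comes with each control period).
- robot.read_camera(name): name is "side" or "top"; returns a dict with "image" (480x640x3 uint8, blue, green, red), "depth" (480x640 float32, mm along the optical axis (not along the pixel's ray), 0 where there is no reading), "fx", "fy", "cx", "cy" (pixels), "R" (3x3) and "t" (3): a world point X has camera coordinates R X + t. Camera axes: x right, y down, z forward; pixel columns grow to the right and rows downward; lengths in mm; the calibration is good to about 2 mm. A picture is of the moment at which its call begins.
- robot.job_done(): hands the job in, once; it reports no verdict.
The state is a dict: "clock": time; "joint_positions": joint angles; "qvel": joint speeds; "effort": joint torques, N m; "eef_pos": TCP position; "eef_rot": TCP orientation; "wrist_force": force on the tool from outside, world axes, zero at the start; "torque": the same for the moment, N m; "grip_width": opening from 0.0 (shut) to 1.0 (fully open).
Only numpy, scipy, OpenCV 4.12 (cv2) and the standard library are available. Lean on these libraries where they do the work, as an engineer would, in place of code of your own. Each camera call takes 0.05 s, during which the arm holds its last target. There are 200 camera calls.

## Working session

There is one attempt and no reset: what is moved stays moved. The work goes in short steps, Python scripts to look and compute and a tool call to move; the robot and the scene stay as the last step left them, time stands still between calls to the robot, and variables do not carry over. Pictures are saved under pics/ and viewed, on a budget of 10 in all, crops included, one or two more only if the job needs it, and the job is handed in when it is done.

Besides the shell and the picture viewer there is one more tool, called after "Call:" as a command line: name --argument value ..., lists and objects as JSON in quotes. apply_moves: Moves the arm, as the interface text tells. Its arguments: {"type":"object","properties":{"series":{"type":"array"},"force":{"type":"number"}},"required":["series"]}

```bash
mkdir -p pics; python3 - <<'E'
from bench import robot
import cv2,numpy as np
o=robot.get_obs()
for k,v in o.items(): print(k,np.round(v,3))
print(robot.grasp_offset)
for n in("side","top"):
    c=robot.read_camera(n);cv2.imwrite(f"pics/{n}0.png",c["image"]);np.savez(f"{n}0.npz",**c)
    print(n,c["fx"],c["cx"],c["cy"],np.round(c["R"],3).tolist(),np.round(-c["R"].T@c["t"]))
E
```

```text
clock 0.0
joint_positions [-1.332  0.309  1.635 -0.     1.2   -0.07 ]
qvel [-0.    -0.     0.001 -0.001 -0.001  0.   ]
effort [-0.0000e+00 -4.1525e+01 -2.7666e+01 -0.0000e+00  1.0000e-02  0.0000e+00]
eef_pos [ 189.811 -595.028  403.413]
eef_rot [-3.102 -0.483  0.   ]
wrist_force [ 0.105 -0.101 -0.701]
torque [0.059 0.011 0.005]
grip_width 1.0
154.70000000000002
side 574.8459763590434 313.9057937600622 246.978806173627 [[-0.997, -0.073, 0.004], [-0.039, 0.489, -0.871], [0.062, -0.869, -0.491]] [ 469. 1075.  699.]
top 556.7335226340242 325.36421336948086 243.17552510526775 [[0.022, -1.0, 0.004], [-0.994, -0.022, -0.11], [0.11, -0.002, -0.994]] [ 3.720e+02 -1.000e+00  1.629e+03]
```

View pics/side0.png

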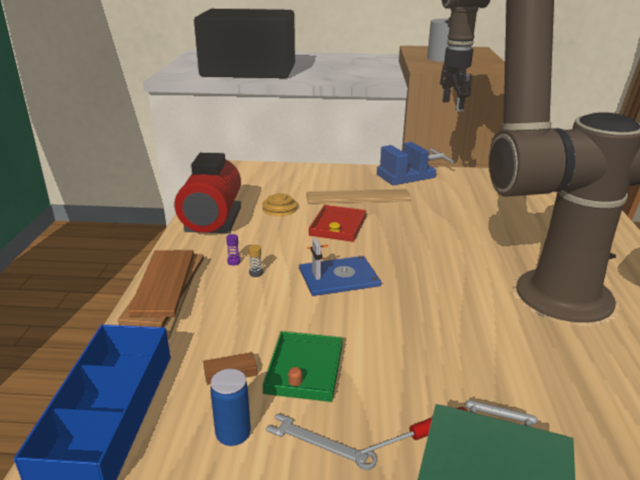

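View pics/top0.png

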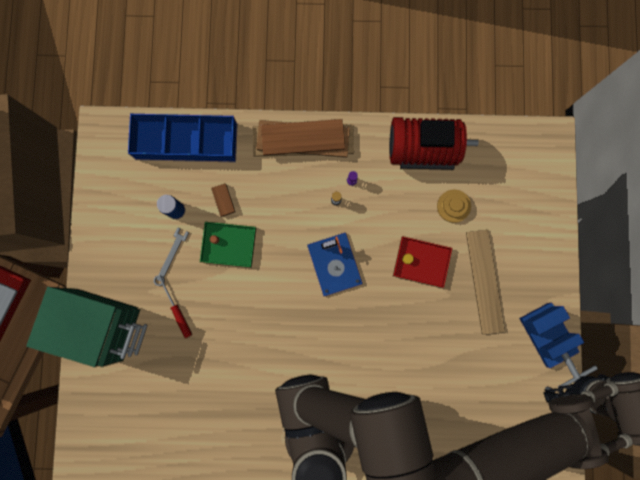

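The candidates for the spring are:
- Brass-capped spring: side (256,260), top (337,199).
- Purple look-alike, to be left alone: side (232,250), top (352,179).
- Brass step pulley: side (280,204), top (455,206). This is a flat disc, not the spring.

I choose the brass-capped one. Next I check it in a close crop and measure.

```bash
cat >h.py <<'E'
import numpy as np,cv2
def load(n): return dict(np.load(n+".npz"))
def ray(c,p):
    p=np.atleast_2d(p).astype(float)
    d=np.c_[(p[:,0]-c["cx"])/c["fx"],(p[:,1]-c["cy"])/c["fy"],np.ones(len(p))]@c["R"]
    return -c["R"].T@c["t"],d
def onz(c,p,z):
    o,d=ray(c,p); return o+d*((z-o[2])/d[:,2])[:,None]
def proj(c,X):
    q=np.atleast_2d(X)@c["R"].T+c["t"]; return np.c_[q[:,0]/q[:,2]*c["fx"]+c["cx"],q[:,1]/q[:,2]*c["fy"]+c["cy"]]
def tri(c1,p1,c2,p2):
    o1,d1=ray(c1,p1);o2,d2=ray(c2,p2);A=np.c_[d1[0],-d2[0]];s=np.linalg.lstsq(A,o2-o1,rcond=None)[0]
    a=o1+s[0]*d1[0];b=o2+s[1]*d2[0]; return (a+b)/2,np.linalg.norm(a-b)
def hsv(c): return cv2.cvtColor(c["image"],cv2.COLOR_BGR2HSV)
def mask(c,lo,hi,box):
    m=cv2.inRange(hsv(c),np.array(lo),np.array(hi));k=np.zeros_like(m);x0,y0,x1,y1=box;k[y0:y1,x0:x1]=m[y0:y1,x0:x1];return k
def big(m):
    cs=cv2.findContours(m,cv2.RETR_EXTERNAL,cv2.CHAIN_APPROX_NONE)[0];return max(cs,key=cv2.contourArea)
def crop(c,box,w,h): x0,y0,x1,y1=box;return cv2.resize(c["image"][y0:y1,x0:x1],(w,h),interpolation=cv2.INTER_CUBIC)
E
python3 - <<'E'
from h import *
s,t=load("side0"),load("top0")
a=np.hstack([crop(s,(222,225,272,285),250,300),crop(s,(290,225,390,300),400,300)])
b=np.hstack([crop(t,(317,164,367,214),300,300),crop(t,(300,225,372,300),288,300)]);b=np.hstack([b,np.zeros((300,62,3),np.uint8)])
cv2.imwrite("pics/crop1.png",np.vstack([a,b]))
def rect(c,lo,hi,box,z,nm):
    m=mask(c,lo,hi,box);k=big(m).reshape(-1,2)
    P=onz(c,k,z)[:,:2].astype(np.float32);r=cv2.minAreaRect(P);print(nm,np.round(r[0],1),np.round(r[1],1),round(r[2],1),m.sum()//255)
for z in(14,):
  rect(t,(105,120,40),(125,255,255),(295,225,375,300),z,"plate top");rect(s,(105,120,40),(125,255,255),(290,225,390,300),z,"plate side")
rect(t,(50,120,30),(75,255,255),(190,215,265,275),22,"green top");rect(t,(0,150,60),(6,255,255),(385,230,460,295),22,"red top")
E
```

```text
plate top [490.4 -31.3] [154.8 115.2] 19.2 1678
plate side [489.6 -16.9] [156.9 125.8] 19.1 1553
green top [540.5 280. ] [147.  116.4] 85.4 1925
red top [ 501.7 -286. ] [150.  118.3] 77.8 1968
```

View pics/crop1.png

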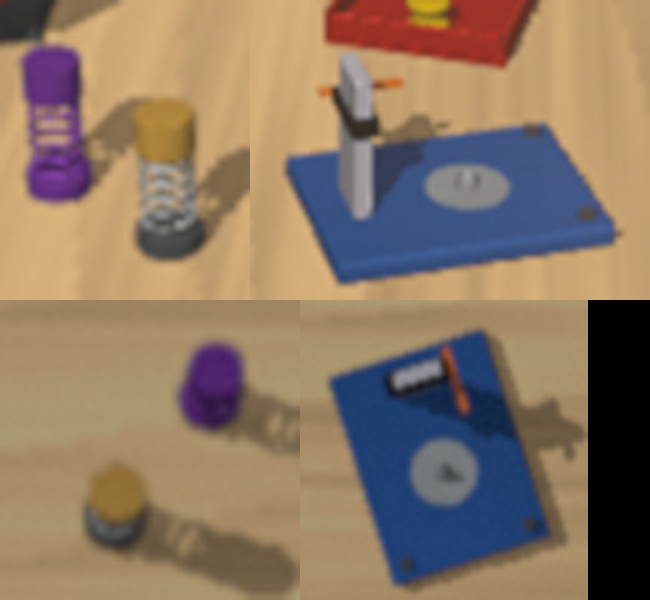

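The crop confirms the choice. The brass spring is at side (256,258) and top (337,199), and the purple one is at least 45 mm away. The tester's grey disc and spigot are at top about (336,268), and the pointer tip is at top about (341,252) and side about (327,246).

```bash
python3 - <<'E'
from h import *
s,t=load("side0"),load("top0")
def cen(m): M=cv2.moments(big(m));return np.array([M["m10"]/M["m00"],M["m01"]/M["m00"]])
def wc(m): ys,xs=np.nonzero(m);return np.array([xs.mean(),ys.mean()]),len(xs),(xs.min(),xs.max(),ys.min(),ys.max())
mt=mask(t,(12,120,60),(28,255,255),(325,190,347,207)); ms=mask(s,(15,150,60),(28,255,255),(246,242,266,262))
print("cap",wc(mt),wc(ms))
# disc
dt=mask(t,(0,0,70),(180,60,255),(322,252,350,285)); ds=mask(s,(0,0,100),(180,60,255),(330,260,356,280))
for c,m in((t,dt),(s,ds)):
    e=cv2.fitEllipse(big(m));print("disc",np.round(e[0],1),np.round(e[1],1),np.round(onz(c,e[0],14),1))
# cap top centre by colour centroid, top view (z 68)
print("cap xy top",onz(t,wc(mt)[0],70),"cap mid side",onz(s,wc(ms)[0],60))
pur=mask(t,(125,100,30),(160,255,255),(340,165,362,195));print("purple",onz(t,wc(pur)[0],60))
# pointer
ot=mask(t,(3,120,100),(14,255,255),(326,232,350,262)); os_=mask(s,(3,120,100),(14,255,255),(300,238,335,255))
print("ptr",wc(ot),wc(os_))
print(np.argwhere(os_)[:, ::-1].tolist()); print(np.argwhere(ot)[:, ::-1].tolist())
a=np.radians(19.1);sp=np.array([490.4,-31.3])-12*np.array([np.cos(a),np.sin(a)])
x,y=np.array([np.cos(a),np.sin(a)]),np.array([-np.sin(a),np.cos(a)])
tip=sp+32*x-25*y;print("spigot",sp,"tip",tip)
for h in(45,50,55,60,65): 
    P=np.array([*tip,14+h]);Q=np.array([*(tip+10*x),14+h]);print(h,proj(s,[P,Q]).round(1).tolist(),proj(t,[P,Q]).round(1).tolist())
print("disc proj",proj(s,[*sp,14]),proj(t,[*sp,14]))
E
```

```text
cap (array([336.21052632, 195.69736842]), 76, (np.int64(332), np.int64(341), np.int64(191), np.int64(200))) (array([254.19327731, 250.49579832]), 119, (np.int64(249), np.int64(259), np.int64(245), np.int64(256)))
disc [335.4 267.6] [15.1 15.5] [[479.5 -34.4  14. ]]
disc [343.8 271.1] [10.5 20.7] [[479.4 -32.   14. ]]
cap xy top [[680.43721128 -31.32880492  70.        ]] cap mid side [[681.12862598 -29.06779299  60.        ]]
purple [[734.73701705 -75.89054475  60.        ]]
ptr (array([338.5       , 245.36363636]), 22, (np.int64(336), np.int64(341), np.int64(237), np.int64(252))) (array([323.11363636, 242.95454545]), 44, (np.int64(307), np.int64(334), np.int64(238), np.int64(248)))
[[323, 238], [324, 238], [325, 238], [326, 238], [327, 238], [328, 238], [329, 238], [330, 238], [331, 238], [332, 238], [333, 238], [334, 238], [330, 239], [331, 239], [332, 239], [333, 239], [334, 239], [324, 244], [325, 244], [326, 244], [327, 244], [321, 245], [322, 245], [323, 245], [324, 245], [325, 245], [326, 245], [327, 245], [309, 246], [321, 246], [322, 246], [323, 246], [324, 246], [325, 246], 
[... 166 characters left out ...]
], [336, 240], [337, 240], [337, 241], [337, 242], [338, 242], [338, 243], [339, 247], [339, 248], [340, 248], [339, 249], [340, 249], [339, 250], [340, 250], [341, 250], [340, 251], [341, 251], [340, 252], [341, 252]]
spigot [479.06061305 -35.22661479] tip [517.47942572 -48.37936482]
45 [[327.7, 249.5], [323.4, 250.1]] [[341.0, 253.2], [339.9, 249.9]]
50 [[327.7, 247.6], [323.4, 248.1]] [[341.1, 253.1], [340.0, 249.7]]
55 [[327.7, 245.6], [323.5, 246.2]] [[341.1, 252.9], [340.0, 249.5]]
60 [[327.8, 243.7], [323.5, 244.2]] [[341.2, 252.8], [340.1, 249.4]]
65 [[327.8, 241.7], [323.5, 242.3]] [[341.2, 252.6], [340.1, 249.2]]
disc proj [[344.00081272 270.32353684]] [[335.73198035 267.73152445]]
```

Call:
apply_moves --series '[[[0.6,32,-19.4,0,-0.024],[0.6,32,-19.4,0,0],[0.6,32,-19.4,0,0],[0.6,32,-19.4,0,0],[0.6,32,-19.4,0,0]]]' --force 50

```text
clock: 0.52
eef_pos: [310.7, -450.5, 404.0]
eef_rot: [-3.097, -0.519, 0.0]
wrist_force: [0.7, 0.0, -0.7]
grip_width: 0.603
```

Call:
apply_moves --series '[[[0.6,32,-19.4,0,0],[0.6,32,-19.4,0,0],[0.6,32,-19.4,0,0],[0.6,32,-19.4,0,0],[0.6,32,-19.4,0,0]]]'

```text
clock: 0.93
eef_pos: [430.3, -306.4, 404.3]
eef_rot: [-3.098, -0.52, 0.001]
wrist_force: [-0.5, 0.3, -0.8]
grip_width: 0.602
```

Call:
apply_moves --series '[[[0.6,32,-19.4,0,0],[0.6,32,-19.4,0,0],[0.6,32,-19.4,0,0],[0.6,32,-19.4,0,0],[0.6,32,-19.4,0,0]]]'

```text
clock: 1.35
eef_pos: [549.9, -162.4, 404.2]
eef_rot: [-3.098, -0.521, 0.001]
wrist_force: [0.9, -1.2, 0.3]
grip_width: 0.599
```

Call:
apply_moves --series '[[[0.6,32,-19.4,0,0],[0.6,32,-19.4,0,0],[0.6,32,-19.4,0,0],[0.6,0,0,0,0],[0.6,0,0,0,0]]]'

```text
clock: 1.77
eef_pos: [621.6, -75.9, 403.8]
eef_rot: [-3.097, -0.526, 0.002]
wrist_force: [0.1, -0.4, 0.1]
grip_width: 0.597
```

Call:
apply_moves --series '[[[0.6,35.4,-11.4,0,0],[0.6,35.5,-11.4,0,0],[0.6,0,0,40,0],[0.6,0,0,40,0],[0.6,0,0,24,0]]]'

```text
clock: 2.18
eef_pos: [678.6, -33.8, 296.4]
eef_rot: [-3.097, -0.52, 0.009]
wrist_force: [-1.0, -0.2, -2.2]
grip_width: 0.605
```

```bash
python3 - <<'E'
from h import *
from bench import robot
for n in("side","top"): np.savez(n+"1.npz",**robot.read_camera(n))
print(robot.get_obs()["eef_pos"])
s,t=load("side1"),load("top1")
cv2.imwrite("pics/c2.png",np.hstack([crop(s,(200,170,310,290),440,480),crop(t,(305,160,375,230),336,336) if 0 else crop(t,(300,150,380,260),349,480)]))
E
```

```text
[676.73521771 -34.01374433 293.46274736]
```

View pics/c2.png

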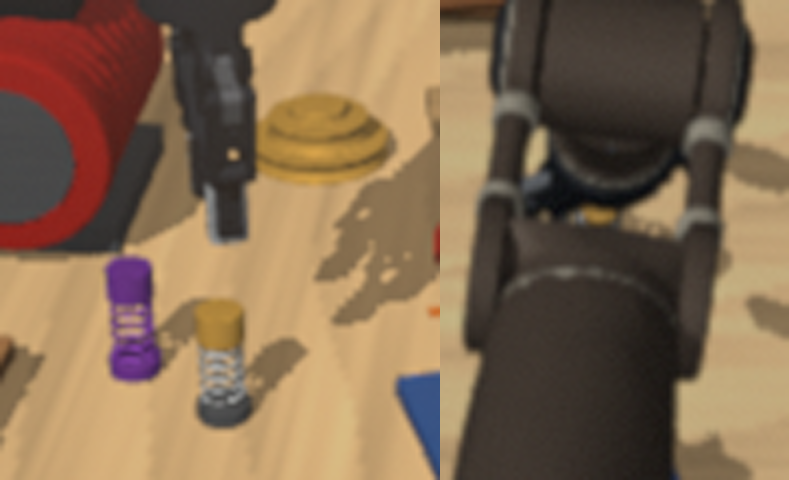

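The open fingers, side crop (226,215), are above the brass cap at (220,325) but about 4 mm short in x. The tool reading agrees, so I'll correct that and go down.

Call:
apply_moves --series '[[[0.6,5,-1.5,20,0],[0.6,0,0,20,0],[0.6,0,0,15,0],[0.6,0,0,0,0],[0.6,0,0,0,0]]]'

```text
clock: 2.7
eef_pos: [684.4, -30.8, 245.9]
eef_rot: [-3.098, -0.519, 0.002]
wrist_force: [-0.6, -0.1, 0.6]
grip_width: 0.605
```

Call:
apply_moves --series '[[[0.6,0,0,0,0],[0.6,0,0,0,0]]]'

```text
clock: 2.87
eef_pos: [685.6, -30.4, 247.9]
eef_rot: [3.097, 0.52, 0.005]
wrist_force: [0.9, -0.2, -0.5]
grip_width: 0.598
```

Call:
apply_moves --series '[[[0.6,-4.5,-1,15,0],[0.6,0,0,14,0],[0.6,0,0,0,0],[0.6,0,0,0,0],[0.6,0,0,0,0]]]'

```text
clock: 3.28
eef_pos: [680.4, -30.5, 216.9]
eef_rot: [3.098, 0.52, 0.0]
wrist_force: [0.6, -0.1, -0.1]
grip_width: 0.6
```

Call:
apply_moves --series '[[[0.6,0,0,0,0],[0.6,0,0,0,0]]]'

```text
clock: 3.45
eef_pos: [680.7, -30.6, 217.5]
eef_rot: [3.098, 0.52, 0.002]
wrist_force: [0.0, 0.7, -0.9]
grip_width: 0.599
```

```bash
python3 - <<'E'
from h import *
from bench import robot
c=robot.read_camera("side");np.savez("side2.npz",**c);print(robot.get_obs()["eef_pos"])
s=load("side2");cv2.imwrite("pics/c3.png",crop(s,(210,200,300,290),540,540))
E
```

```text
[680.62674934 -30.59612479 217.46893553]
```

View pics/c3.png

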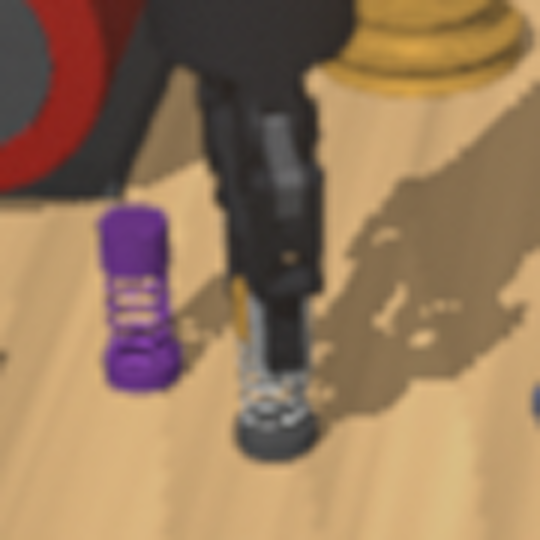

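The finger, crop (278,320), is centred on the spring at (277,430). Closing now.

Call:
apply_moves --series '[[[0.2,0,0,0,0],[0.2,0,0,0,0],[0.2,0,0,0,0],[0.2,0,0,0,0],[0.2,0,0,0,0]]]' --force 50

```text
clock: 3.92
eef_pos: [680.3, -30.7, 217.0]
eef_rot: [3.098, 0.52, 0.001]
wrist_force: [0.9, -0.8, 1.2]
grip_width: 0.308
```

Call:
apply_moves --series '[[[0.2,0,0,0,0],[0.2,0,0,-10,0],[0.2,0,0,-10,0],[0.2,0,0,-20,0],[0.2,0,0,-20,0]]]'

```text
clock: 4.33
eef_pos: [679.4, -30.4, 276.7]
eef_rot: [-3.097, -0.52, 0.004]
wrist_force: [1.0, -0.1, -1.4]
grip_width: 0.313
```

Call:
apply_moves --series '[[[0.2,0,0,0,0],[0.2,0,0,0,0],[0.2,0,0,0,0],[0.2,0,0,0,0]]]'

```text
clock: 4.67
eef_pos: [679.3, -30.5, 275.0]
eef_rot: [-3.097, -0.52, 0.005]
wrist_force: [-0.1, 0.1, -1.3]
grip_width: 0.308
```

```bash
cat >>h.py <<'E'
def ftime(robot,n=6):
    F=[];P=[]
    for i in range(n):
        robot.read_camera("top");o=robot.get_obs();F.append(o["wrist_force"]);P.append(o["eef_pos"])
    return np.round(np.mean(F,0),2),np.round(np.mean(P,0),2),round(o["clock"],2)
E
python3 - <<'E'
from h import *
from bench import robot
c=robot.read_camera("side");np.savez("side3.npz",**c);print(ftime(robot,8),robot.get_obs()["grip_width"],robot.get_obs()["eef_rot"])
s=load("side3");cv2.imwrite("pics/c4.png",crop(s,(210,180,300,270),540,540))
E
```

```text
(array([ 0.03,  0.14, -1.72]), array([679.8 , -30.55, 275.67]), 5.12) 0.30680230363523664 [-3.09808466e+00 -5.20217043e-01  4.40062784e-04]
```

View pics/c4.png

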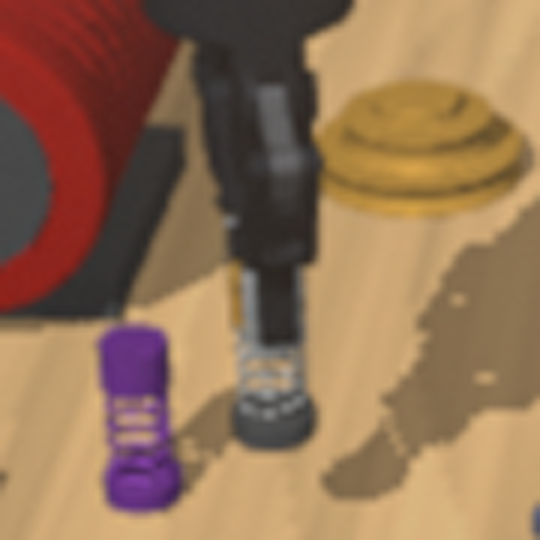

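The spring is held, with the foot clear of the bench at crop (273,425). The hang force is −1.7 N. I'll lift it over the post to the spigot.

Call:
apply_moves --series '[[[0.2,0,0,-33,0],[0.2,0,0,-33,0],[0.2,-31.8,-10.2,0,0],[0.2,-31.8,-10.2,0,0],[0.2,-31.9,-10.2,0,0]]]'

```text
clock: 5.53
eef_pos: [579.3, -32.9, 343.9]
eef_rot: [3.097, 0.521, 0.004]
wrist_force: [-1.4, 0.2, -1.4]
grip_width: 0.311
```

Call:
apply_moves --series '[[[0.2,-31.9,-10.2,0,0],[0.2,-31.9,-10.3,0,0],[0.2,-31.9,-10.3,0,0],[0.2,0,0,0,0],[0.2,0,0,0,0]]]'

```text
clock: 5.95
eef_pos: [477.3, -34.8, 342.3]
eef_rot: [-3.098, -0.52, 0.002]
wrist_force: [1.0, -0.1, -1.1]
grip_width: 0.309
```

Call:
apply_moves --series '[[[0.2,0,0,0,0],[0.2,0,0,26,0],[0.2,0,0,26,0],[0.2,0,0,15,0],[0.2,0,0,0,0]]]'

```text
clock: 6.37
eef_pos: [479.2, -34.9, 272.8]
eef_rot: [-3.096, -0.52, 0.008]
wrist_force: [0.0, -0.1, -2.3]
grip_width: 0.306
```

Call:
apply_moves --series '[[[0.2,0,0,0,0],[0.2,0,0,0,0],[0.2,0,0,0,0],[0.2,0,0,0,0]]]'

```text
clock: 6.7
eef_pos: [480.5, -35.2, 277.2]
eef_rot: [3.097, 0.52, 0.005]
wrist_force: [-0.4, -1.2, -1.7]
grip_width: 0.31
```

```bash
python3 - <<'E'
from h import *
from bench import robot
c=robot.read_camera("side");np.savez("side4.npz",**c);F,P,k=ftime(robot,6);print(F,P,k)
s=load("side4");cv2.imwrite("pics/c5.png",crop(s,(295,195,385,285),630,630))
print(proj(s,[P[0],P[1],P[2]-217.2]),proj(s,[[479.2,-34.8,14]]))
E
```

```text
[ 0.3  -0.25 -1.69] [479.61 -35.04 276.28] 7.05
[[344.35386165 253.1187552 ]] [[343.93405669 270.41981253]]
```

View pics/c5.png

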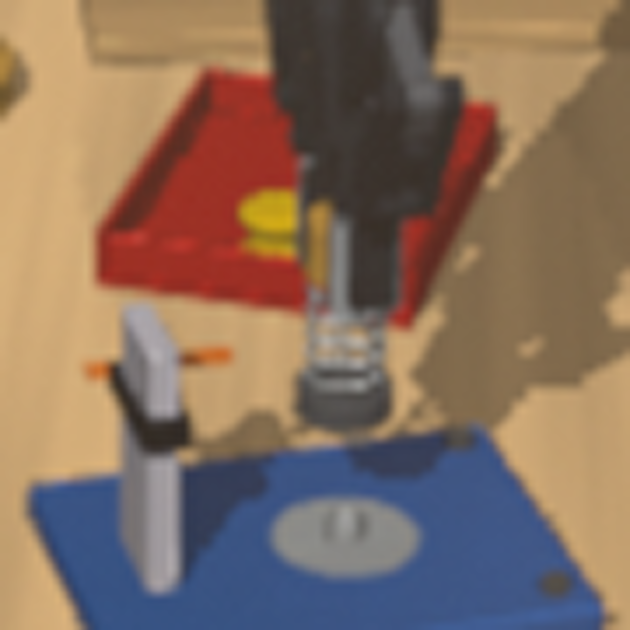

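In the side view the held foot is centred over the spigot: crop column 344 against 346. Next I descend in small steps and watch the force. First contact would be at TCP z≈243 if it sits on the tip, and z≈231 if it seats.

Call:
apply_moves --series '[[[0.2,0,0,15,0],[0.2,0,0,13,0],[0.2,0,0,0,0],[0.2,0,0,0,0],[0.2,0,0,0,0]]]'

```text
clock: 7.47
eef_pos: [479.6, -35.1, 248.1]
eef_rot: [3.098, 0.52, 0.001]
wrist_force: [0.5, 0.0, -2.4]
grip_width: 0.307
```

Call:
apply_moves --series '[[[0.2,0,0,0,0],[0.2,0,0,2,0],[0.2,0,0,2,0],[0.2,0,0,2,0],[0.2,0,0,0,0]]]'

```text
clock: 7.88
eef_pos: [479.2, -35.0, 241.4]
eef_rot: [-3.098, -0.52, 0.001]
wrist_force: [-0.2, -0.5, -1.3]
grip_width: 0.308
```

Call:
apply_moves --series '[[[0.2,0,0,0,0],[0.2,0,0,0,0],[0.2,0,0,0,0]]]'

```text
clock: 8.13
eef_pos: [479.4, -35.0, 241.7]
eef_rot: [3.098, 0.52, 0.0]
wrist_force: [-0.3, -0.9, -1.7]
grip_width: 0.308
```

```bash
python3 - <<'E'
from h import *
from bench import robot
print(ftime(robot,4))
E
```

```text
(array([ 0.52, -0.05, -2.11]), array([479.41, -35.02, 241.73]), 8.33)
```

Call:
apply_moves --series '[[[0.2,0,0,2.5,0],[0.2,0,0,2.5,0],[0.2,0,0,0,0],[0.2,0,0,0,0],[0.2,0,0,0,0]]]'

```text
clock: 8.75
eef_pos: [479.3, -35.0, 236.5]
eef_rot: [-3.098, -0.52, 0.0]
wrist_force: [-0.6, -1.1, -1.2]
grip_width: 0.31
```

```bash
python3 - <<'E'
from h import *
from bench import robot
print(ftime(robot,6))
E
```

```text
(array([-0.21, -0.16, -1.28]), array([479.41, -35.03, 236.71]), 9.05)
```

Call:
apply_moves --series '[[[0.2,0,0,2.5,0],[0.2,0,0,2.5,0],[0.2,0,0,1.5,0],[0.2,0,0,0,0],[0.2,0,0,0,0]]]'

```text
clock: 9.47
eef_pos: [479.6, -35.1, 230.4]
eef_rot: [3.098, 0.52, 0.001]
wrist_force: [-0.1, -0.3, 2.2]
grip_width: 0.306
```

```bash
python3 - <<'E'
from h import *
from bench import robot
print(ftime(robot,8))
E
```

```text
(array([-0.05, -0.41,  1.47]), array([479.53, -35.05, 230.38]), 9.87)
```

Call:
apply_moves --series '[[[0.2,0,0,1.5,0],[0.2,0,0,1.5,0],[0.2,0,0,0,0],[0.2,0,0,0,0],[0.2,0,0,0,0]]]'

```text
clock: 10.28
eef_pos: [479.6, -35.1, 227.4]
eef_rot: [3.098, 0.52, 0.001]
wrist_force: [-1.4, -1.7, 4.0]
grip_width: 0.311
```

```bash
python3 - <<'E'
from h import *
from bench import robot
print(ftime(robot,8))
E
```

```text
(array([-0.27, -0.47,  4.26]), array([479.55, -35.07, 227.35]), 10.68)
```

Seated: no force through the taper, then a steady load rise of about 0.9 N/mm. I'll continue pressing in stages.

Call:
apply_moves --series '[[[0.2,0,0,1.5,0],[0.2,0,0,1.5,0],[0.2,0,0,1.5,0],[0.2,0,0,0,0],[0.2,0,0,0,0]]]'

```text
clock: 11.1
eef_pos: [479.7, -35.1, 223.2]
eef_rot: [3.098, 0.52, 0.001]
wrist_force: [-0.9, -0.1, 8.2]
grip_width: 0.31
```

```bash
python3 - <<'E'
from h import *
from bench import robot
print(ftime(robot,10))
E
```

```text
(array([-1.13, -0.72,  8.57]), array([479.71, -35.13, 223.31]), 11.6)
```

Call:
apply_moves --series '[[[0.2,0,0,1.5,0],[0.2,0,0,1.5,0],[0.2,0,0,1.5,0],[0.2,0,0,0,0],[0.2,0,0,0,0]]]'

```text
clock: 12.02
eef_pos: [479.9, -35.2, 219.2]
eef_rot: [3.098, 0.521, 0.001]
wrist_force: [-2.3, -0.1, 13.0]
grip_width: 0.308
```

```bash
python3 - <<'E'
from h import *
from bench import robot
F=ftime(robot,20);print(F)
c=robot.read_camera("side");np.savez("side5.npz",**c)
im=np.mean([robot.read_camera("side")["image"].astype(float) for _ in range(6)],0).astype(np.uint8);c["image"]=im;np.savez("side5.npz",**c)
print(ftime(robot,4))
cv2.imwrite("pics/c6.png",crop(c,(300,200,375,275),600,600))
E
```

```text
(array([-2.32, -0.76, 12.43]), array([479.84, -35.19, 219.33]), 13.02)
(array([-2.29, -0.73, 12.04]), array([479.84, -35.18, 219.34]), 13.57)
```

View pics/c6.png

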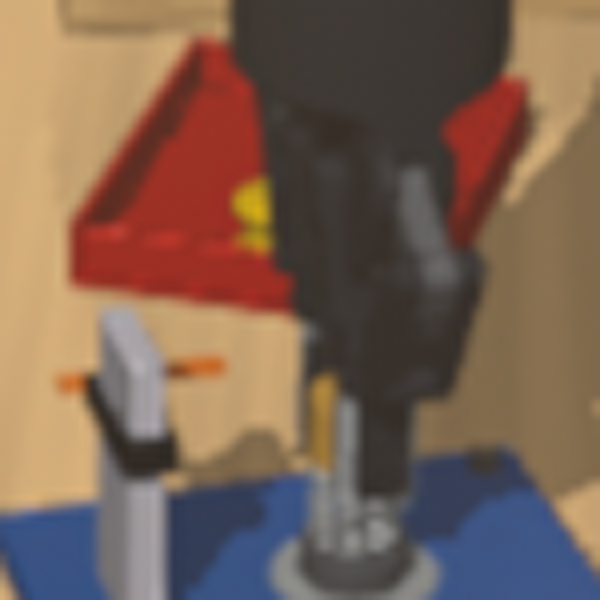

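The pointer tip, crop (222,366), and the loaded cap, crop (322,375–470), are within a few millimetres in height. I'll bring the load to about 15 N and hold, then measure both numerically.

Call:
apply_moves --series '[[[0.2,0,0,0.9,0],[0.2,0,0,0,0],[0.2,0,0,0,0],[0.2,0,0,0,0],[0.2,0,0,0,0]]]'

```text
clock: 13.98
eef_pos: [479.9, -35.2, 218.5]
eef_rot: [3.098, 0.52, 0.001]
wrist_force: [-3.7, -0.4, 13.7]
grip_width: 0.31
```

```bash
python3 - <<'E'
from h import *
from bench import robot
print(ftime(robot,20))
s=load("side5");t=load("top0");s0=load("side0")
a=np.radians(19.1);x,y=np.array([np.cos(a),np.sin(a)]),np.array([-np.sin(a),np.cos(a)]);sp=np.array([479.2,-34.8])
# orange-ness weighted row centroid per column
im=s["image"].astype(float);w=np.clip(im[...,2]-1.0*im[...,0]-0,0,None)
bg=np.median(w[251:254,318:332],0) 
for col in range(320,329):
    v=w[239:252,col];v=np.clip(v-np.median(v)-15,0,None)
    if v.sum()>0:
        r=(v*np.arange(239,252)).sum()/v.sum()
        # h where the bar's vertical plane crosses this ray (bar at tester y=-25)
        o,d=ray(s,[col,r]);n=np.r_[y,0];p0=np.r_[sp-25*y,0];k=n@(p0-o)/(n@d[0]);P=o+k*d[0]
        print(col,round(r,2),"h",round(P[2]-14,1),"tester x",round((P[:2]-sp)@x,1))
# reference bias: plate/disc
o=onz(s0,[343.8,271.1],14)[0];print("disc in tester y (bias)",(o[:2]-sp)@y)
# depth
def w3(c,u,v):
    z=c["depth"][v,u];o,d=ray(c,[u,v]);return o+d[0]*z
for u,v in((339,249),(340,249),(340,250),(340,251),(336,239)): print("top depth h",np.round(w3(t,u,v)-[0,0,14],1))
for u,v in((323,245),(324,245),(325,245),(326,245)): print("side depth h",np.round(w3(s,u,v)-[0,0,14],1))
print("plate depth",np.round([w3(t,330,275)[2],w3(t,345,280)[2],w3(s0,360,275)[2],w3(s0,350,282)[2]],1))
E
```

```text
(array([-2.58, -0.94, 13.12]), array([479.86, -35.2 , 218.54]), 14.98)
320 240.93 h 69.8 tester x 50.0
322 245.0 h 58.7 tester x 45.2
323 245.22 h 57.8 tester x 42.9
324 245.28 h 57.4 tester x 40.6
325 245.26 h 57.1 tester x 38.3
326 245.24 h 56.8 tester x 35.9
327 245.22 h 56.5 tester x 33.6
disc in tester y (bias) 2.7118992174447594
top depth h [527.6 -42.   62.9]
top depth h [528.2 -45.   57.4]
top depth h [525.4 -45.   57.1]
top depth h [522.5 -45.   58.5]
top depth h [556.1 -33.1  59.4]
side depth h [527.9 -43.5  58.9]
side depth h [525.6 -43.1  59.2]
side depth h [523.5 -45.7  57.9]
side depth h [521.1 -42.5  59.8]
plate depth [12.5  7.2 12.9 12.2]
```

At 14.8 N held for a second, the tool has come down 15 mm from first contact, so the top is 55–56 mm above the plate. The pointer reads 57–60 mm by rays and depth. The top is below the pointer, so the spring is tired and goes in the red tray, in the free half at about (494.7, −318.2).

Call:
apply_moves --series '[[[0.2,0,0,-8,0],[0.2,0,0,-8,0],[0.2,0,0,-10,0],[0.2,0,0,-15,0],[0.2,0,0,-25,0]]]'

```text
clock: 15.4
eef_pos: [477.0, -34.6, 280.9]
eef_rot: [-3.095, -0.52, 0.012]
wrist_force: [0.3, 0.6, -1.1]
grip_width: 0.31
```

Call:
apply_moves --series '[[[0.2,0,0,-30,0],[0.2,0,0,-26,0],[0.2,0,0,0,0],[0.2,0,0,0,0],[0.2,-9.8,34.1,0,0]]]'

```text
clock: 15.82
eef_pos: [479.8, -66.7, 337.6]
eef_rot: [-3.092, -0.527, 0.005]
wrist_force: [-0.0, -0.6, -2.1]
grip_width: 0.31
```

Call:
apply_moves --series '[[[0.2,-9.8,34.1,0,0],[0.2,-9.8,34.1,0,0],[0.2,-9.8,34.1,0,0],[0.2,-9.8,34.1,0,0],[0.2,-9.8,34.1,0,0]]]'

```text
clock: 16.23
eef_pos: [489.2, -248.5, 336.2]
eef_rot: [-3.094, -0.52, 0.007]
wrist_force: [0.1, 0.3, -1.7]
grip_width: 0.312
```

Call:
apply_moves --series '[[[0.2,-9.8,34.1,0,0],[0.2,-9.8,34.1,0,0],[0.2,0,0,0,0],[0.2,0,0,30,0],[0.2,0,0,30,0]]]'

```text
clock: 16.65
eef_pos: [494.3, -319.3, 278.2]
eef_rot: [3.098, 0.517, 0.002]
wrist_force: [-0.2, 0.2, -2.0]
grip_width: 0.31
```

Call:
apply_moves --series '[[[0.2,0,0,0,0],[0.2,0,0,0,0],[0.2,0,0,0,0],[0.2,0,0,0,0],[0.2,0,0,0,0]]]'

```text
clock: 17.07
eef_pos: [495.2, -318.7, 281.2]
eef_rot: [3.096, 0.521, 0.004]
wrist_force: [-0.0, 0.0, -1.2]
grip_width: 0.308
```

```bash
python3 - <<'E'
from h import *
from bench import robot
print(ftime(robot,4))
c=robot.read_camera("side");np.savez("side6.npz",**c);t=robot.read_camera("top")
cv2.imwrite("pics/c7.png",np.hstack([crop(c,(290,165,390,285),400,480),crop(t,(380,215,480,335),400,480)]))
E
```

```text
(array([ 0.57,  0.2 , -1.25]), array([ 494.97, -318.64,  280.86]), 17.27)
```

View pics/c7.png

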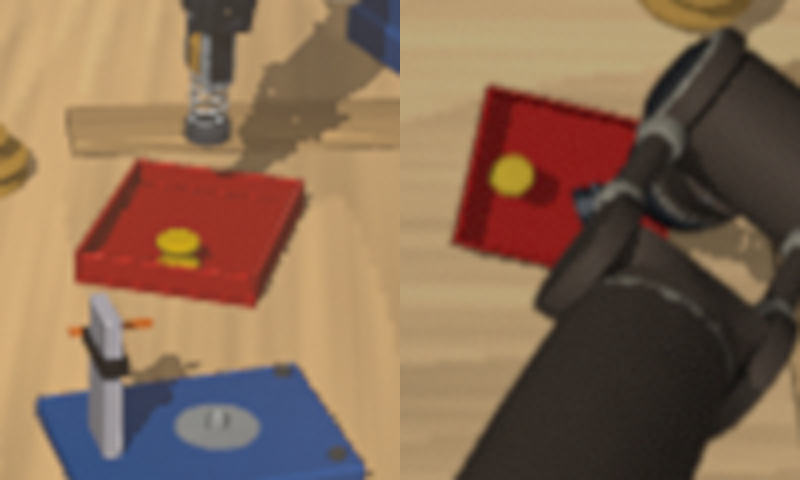

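The spring hangs upright, side crop (208,130), above the free half of the red tray, and the pointer looks unchanged. I'll lower it.

Call:
apply_moves --series '[[[0.2,0,0,20,0],[0.2,0,0,18,0],[0.2,0,0,12,0],[0.2,0,0,0,0],[0.2,0,0,0,0]]]'

```text
clock: 17.78
eef_pos: [494.0, -318.2, 228.4]
eef_rot: [-3.097, -0.52, 0.002]
wrist_force: [0.9, 0.1, -2.0]
grip_width: 0.309
```

Call:
apply_moves --series '[[[0.2,0,0,2,0],[0.2,0,0,2,0],[0.2,0,0,2,0],[0.2,0,0,2,0],[0.2,0,0,0,0]]]'

```text
clock: 18.2
eef_pos: [494.6, -318.6, 221.5]
eef_rot: [3.097, 0.52, 0.001]
wrist_force: [0.7, -0.3, -1.6]
grip_width: 0.313
```

```bash
python3 - <<'E'
from h import *
from bench import robot
print(ftime(robot,10))
E
```

```text
(array([ 0.08, -0.14, -0.78]), array([ 494.51, -318.55,  221.49]), 18.7)
```

Call:
apply_moves --series '[[[0.2,0,0,1,0],[0.2,0,0,0,0],[0.34,0,0,0,0],[0.38,0,0,0,0],[0.45,0,0,0,0]]]'

```text
clock: 19.12
eef_pos: [494.3, -318.4, 220.2]
eef_rot: [-3.098, -0.52, 0.0]
wrist_force: [0.0, 0.3, 0.2]
grip_width: 0.448
```

Call:
apply_moves --series '[[[0.6,0,0,0,0],[0.6,0,0,0,0],[0.6,0,0,0,0],[0.6,0,0,-5,0],[0.6,0,0,-15,0]]]'

```text
clock: 19.53
eef_pos: [493.3, -317.6, 238.4]
eef_rot: [-3.094, -0.52, 0.006]
wrist_force: [-0.1, -1.2, 0.6]
grip_width: 0.6
```

Call:
apply_moves --series '[[[0.6,0,0,-30,0],[0.6,0,0,-40,0],[0.6,0,0,-40,0],[0.6,0,0,-40,0],[0.6,0,0,0,0]]]'

```text
clock: 19.95
eef_pos: [497.0, -320.3, 401.0]
eef_rot: [3.085, 0.518, 0.02]
wrist_force: [1.4, 0.0, 0.9]
grip_width: 0.603
```

Call:
apply_moves --series '[[[0.6,-35,12,0,0],[0.6,-35,12,0,0],[0.6,-35,12,0,0],[0.6,0,0,0,0],[0.6,0,0,0,0]]]'

```text
clock: 20.37
eef_pos: [405.5, -387.8, 390.5]
eef_rot: [3.099, 0.515, 0.001]
wrist_force: [0.8, -0.2, -0.3]
grip_width: 0.6
```

```bash
python3 - <<'E'
from h import *
from bench import robot
print(ftime(robot,4))
c=robot.read_camera("side");t=robot.read_camera("top")
cv2.imwrite("pics/c8.png",np.hstack([crop(c,(290,165,390,285),400,480),crop(t,(380,215,480,335),400,480)]))
s0=load("side0");d=cv2.absdiff(s0["image"],c["image"]).max(2);print("pointer region max diff",d[236:252,305:332].max())
m=mask(t,(12,120,60),(30,255,255),(415,250,455,300));ys,xs=np.nonzero(m);print(len(xs));
if len(xs): P=onz(t,[xs.mean(),ys.mean()],72)[0];a=np.radians(77.8);v=P[:2]-[501.7,-286];print(P,"tray x,y",v@[np.sin(a),-np.cos(a)],v@[np.cos(a),np.sin(a)])
E
```

```text
(array([0.18, 0.01, 0.26]), array([ 407.15, -386.58,  390.38]), 20.57)
pointer region max diff 4
98
[ 490.43093581 -319.24303629   72.        ] tray x,y -3.9894845704206796 -34.87370474423484
```

View pics/c8.png

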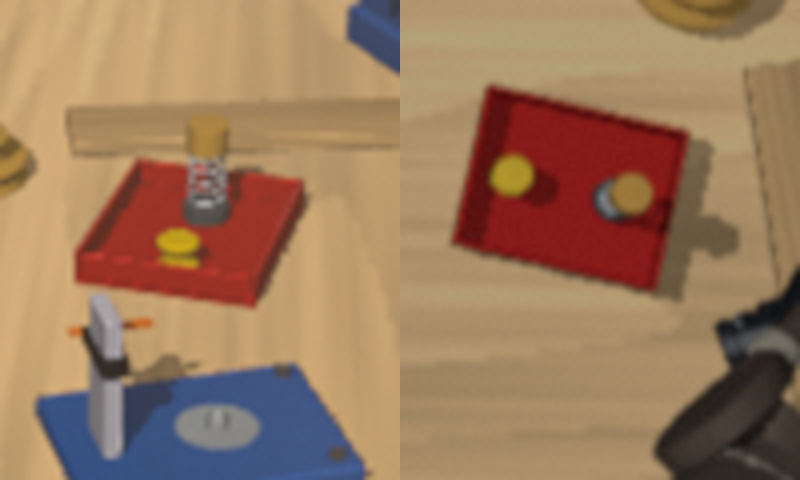

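The spring stands upright in the free half of the red tray, with the side cap at (208,135) above the foot at (206,210). The roller and pointer are undisturbed and the arm is clear, so I'll hand in.

```bash
python3 -c "
from bench import robot
print(robot.job_done())"
```

```text
the job is handed in; nothing more can be done
None
```

I judged the spring tired and left it standing upright in the free half of the red tray. The job was handed in about 21 s into the 64 s limit and, as expected, gave no verdict.

- **Test:** I seated the brass-capped spring on the spigot. By wrist force I pressed it with about 14–15 N for over two seconds in all, the last second at 14.8 N.
- **Result:** stiffness came out at about 1.0 N/mm. At 15 N the top was about 55–56 mm above the plate, and the pointer read about 57–60 mm, so the top was below it.
- **Last checks:** the spring is upright about 35 mm into the tray's −y half, with the gripper well clear. The pointer's image area is unchanged from the start, and the roller and the tester look undisturbed.

- **Close call:** the top was only about 2–4 mm below the pointer, and my pointer readings (rays against depth) differed by 2–3 mm.
- **Contact height:** the spring touched the plate about 2.6 mm higher than I expected from the grasp. I put this down to the cap being pressed slightly during gripping, so I measured compression from the contact point.

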